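Find the thread start and screw the dry canister shut

ROBOT

A 6-joint arm with a two-finger parallel gripper is mounted at the origin on the work surface; the furniture and walls round the work are solid. World frame = base frame: x ahead of the robot, y to its left, z up, the work surface at z = 0. Lengths are in m, angles in rad, forces in N, time in s.
With the tool pointing down it reaches from about 0.275 to 0.725 m from the base axis. Payload 5.6 kg.
Tool frame: the origin (TCP) lies at the very end of the fingers, on their centre line; the grasp point (between the pads) lies 19 mm behind it; z points along the fingers, y is the line along which they close (so a half turn about z gives the same grasp; the last joint's range is limited). The gripper opens to 85 mm and grips with 20 to 120 N. Pads are 22 mm wide; open, the fingers measure 114 mm over their backs; the gripper's body (76 mm by 85 mm) begins 54 mm behind the grasp point. The pads swing forward as they close: fully open they stand 13 mm farther back than shut.
Start: joints at [1.43, 0.255, 0.108, 0, -1.424, -0.285], TCP at [0.227, 0.501, 0.231] pointing down, gripper open.
Joint ranges: [-2.95, 2.95], [-1.21, 1.97], [-1.09, 1.5], [-2.87, 1.71], [-2.94, -0.07], [-3.05, 3.05]. Speed limits (rad/s): [2.57, 2.57, 3.14, 3.14, 3.14, 3.14].

INTERFACE

Orientations are given as a 3x3 rotation matrix whose columns are the frame's x, y, z axes.
In Python, from station import bot, eyes, ticket gives the robot as it stands.
- The arm moves only by the shell command python3 -m handwheel 'ROWS' [FORCE]. ROWS is text: rows parted by semicolons, each of 7 numbers parted by spaces: the shift along the tool's x, y, z in cm, then the turn, a rotation vector about the tool's x, y, z in rad, then the finger opening in cm, from 0 to 8.54. A call has 1 to 12 rows; each row is the pose to reach, as a shift and turn from the pose commanded when the call began, along the tool's axes at that moment; what a row does not reach only later rows make up. A row lasts 1/8 s, in which the tool goes at most 62.5 mm and 10.7 degrees, less where a joint would pass 70% of its speed; a pose out of reach is approached as far as the arm can. A call with a gripper value outside its range is refused whole. The fingers move at their own pace and stop on an object; FORCE is the grip in N (left out, the last holds). Time passes only in rows, so rows that repeat a pose let the fingers close. It gives the time, the measured TCP pose, the force, the opening and the grip force at its end, in the units of the state.
- bot.observe(): the state, without advancing time (a new reading comes with each control period).
- eyes.camera(name): name is "side" or "top" or "wrist"; returns (picture, depth): 420x560x3 uint8, red, green, blue; 420x560 float32, m along the optical axis (not along the pixel's ray), 0 where there is no reading.
- eyes.calibration(name): a dict with "mtx" (3x3 intrinsics, pixels), "dist" ([k1, k2, p1, p2, k3] as OpenCV has them; the pictures are not rectified), "cam_to_world" (4x4, takes a point from camera to world coordinates); the wrist camera has in their place "T_tool_cam" (4x4, takes a point from camera to tool coordinates, whose origin is the TCP and whose axes are the flange's). Camera axes: x right, y down, z forward; pixel columns grow to the right and rows downward; lengths in m; the calibration is good to about 2 mm. A picture is of the moment at which its call begins: read the wrist's pose just before it. calibration takes no time and is no camera call.
- ticket.sign_off(): hands the job in; it is judged then, once.
The state is a dict: "t": time; "q": joint angles; "joint_velocities": joint speeds; "effort": joint torques, N m; "tcp_pos": TCP position; "orientation": TCP orientation; "wrist_force": force on the tool from outside, world axes, zero at the start; "ft_torque": the same for the moment, N m; "finger_gap": opening from 0.0 (shut) to 1.0 (fully open); "gripper_force": force on a finger pad.
Only numpy, scipy, OpenCV 4.12 (cv2) and the standard library are available. Lean on these libraries where they do the work, as an engineer would, in place of code of your own. Each camera call takes 0.05 s, during which the arm holds its last target. There are 200 camera calls.

TASK

The lid of the clamped-down dry canister has only been laid on its neck: it is riding on top of the threads. Without taking the lid off, turn it backward (anticlockwise seen from above) until it drops into the start of the thread, then turn it clockwise until it is fully tight against its stop, and let go. Leave the other things on the desk where they are.

Things in the scene. Friction and masses are not known exactly. Their poses are not given: they have to be found in the camera images.
- canister: Round clear plastic jar with grey component sleeves inside, 68 mm across, held by a clamp band on a dark steel plate (112 x 92 x 8 mm) screwed to the desk: it cannot move. Origin: centre of the plate's underside, on the desk; z up along the jar's axis. Shoulder at z = 67 mm; above it the neck, 45 mm across, rises to the rim at z = 92 mm.
- mouth (a point): Centre of the canister's rim, 92 mm above the desk, axes as canister. On the rim lies a sprung rubber seal, 3 mm high. Round the neck run four thread ridges, a quarter turn apart, 52 mm over the crests. Each ends in an upright stop rib 4.5 mm higher than the ridge: a lid riding on the ridges cannot turn clockwise past it, nor anticlockwise past the next rib, just behind the gap at the thread start.
- lid: Black ribbed round screw lid, 61 mm across, 28 mm high, 0.08 kg, loose; grip it across its round side. Origin: centre of its lower edge; z up; x along the arrow on its top. Height of the origin over the desk: 84 mm riding on the threads (as it starts), 77 mm after the drop (resting on the seal), 75 mm when fully tight.
- lid_arrow (a point): Tip of the moulded grey arrow on the lid's top, 20 mm out from the centre along the lid's x, 29 mm above the lid's origin. Angle of the lid = its x axis, measured anticlockwise from the canister's x axis: it starts between 0.1 and 0.7 rad; from 1.0 to 1.29 rad it drops by its own weight, and it cannot turn back past 1.29; fully tight, against the stop, it is at 0.
- lid_top (a point): Centre of the lid's flat top, 28 mm above the lid's origin. Turned clockwise after the drop, the lid keeps its height to an angle of about 0.6 rad, is then drawn down evenly by 2 mm until 0.15 rad, pressing the seal (3 N, rising to 8 N), and the last part to 0 is level. This takes up to about 0.5 N m.
- lid_lug (a point): One of the four lugs inside the lid's skirt, a quarter turn apart: 4 mm pins, 25 mm from the axis and 3 mm above the lid's lower edge, this one on the lid's x axis.
- solder_spool: Bystander: small solder reel with green flanges, 37 mm across, 62 mm high, standing beside the canister; origin under its centre.
- beige_box: Bystander: small beige carton 40 x 42 x 48 mm high beside the canister; origin under its centre.
- tweezers: Bystander: black tweezers, 114 mm long, 8 mm high, lying on the robot's side of the canister, long along their own y; origin under their centre.
- component_tester: Bystander: black hand-held tester 52 x 68 x 20 mm high, near the robot on its left; origin under its centre.
- pocket_meter: Bystander: small red meter 92 x 58 x 39 mm high, near the robot on its right; origin under its centre.
- tip_cleaner: Bystander: tin of copper wool, 42 mm across, 48 mm high, behind on the right; origin under its centre.
- heatsink_module: Bystander: board with a finned heat sink, 105 x 208 x 38 mm high, at the back; origin under its centre.
- power_bank: Bystander: slim grey power bank 50 x 102 x 16 mm high at the left edge; origin under its centre.
Things that resemble listed ones, but are neither listed nor needed, are in the scene too. What is shaped like the lid but blue or pink is not meant.

How it is judged:
On the way, in this order (a step that is already met when the one before it is completed fails the run):
1. turned backward from where it lay, the lid has dropped into the start of the thread (its lower edge within 2 mm of resting on the seal, arrow turned back by more than 0.85 rad from the tight position) (z of lid in the frame of canister below 0.079 m and x of lid_arrow in the frame of canister below 0.0132 m and y of lid_arrow in the frame of canister above 0.01 m and horizontal distance between lid and mouth below 0.004 m), for 0.1 s.
2. the lid is screwed fully home (angle between the x axis of lid and the x axis of canister, either way round below 0.2 rad and x of lid_arrow in the frame of canister above 0.015 m and z of lid in the frame of canister below 0.0762 m and horizontal distance between lid and mouth below 0.004 m), for 0.2 s.
At the end, for the whole second after the job is handed in: The lid is level on the canister, screwed down to within 1.2 mm of its fully tight height and within 0.2 rad of the stop, at rest and released; the other things are where they were (all of step 2 and angle between lid's own z axis and vertical below 0.06 rad and linear speed of lid below 0.01 m/s and angular speed of lid below 0.1 rad/s); the robot touches nothing.
It fails at once if the lid is taken off (raised more than 15 mm from where it lay) (z of lid in the frame of canister above 0.0993 m).
It fails at once if another thing on the desk is moved by more than 20 mm (distance of any of solder_spool, beige_box, tweezers, component_tester, pocket_meter, tip_cleaner, heatsink_module, power_bank from where it was at the start of the episode above 0.02 m).
It also fails if it takes over 45 s, if anything falls off the work surface, if the arm or the gripper's body presses on something with over 40 N, if the wrist force passes 120 N, or if a joint passes its speed limit or range.

## Working session

There is one attempt and no reset: what is moved stays moved. The work goes in short steps, Python scripts to look and compute and a shell command to move; the robot and the scene stay as the last step left them, time stands still between calls to the robot, and variables do not carry over. Pictures are saved under pics/ and viewed, at most 10 in all, crops included, and the job is handed in when it is done.

```bash
mkdir -p pics; python3 - <<'E'
from station import bot,eyes
import cv2,numpy as np
s=bot.observe();print({k:np.round(v,3).tolist() for k,v in s.items()})
for n in("top","side"):
    p,d=eyes.camera(n);cv2.imwrite(f'pics/{n}0.png',p[:,:,::-1]);np.savez(f'{n}0.npz',p=p,d=d)
    c=eyes.calibration(n);print({k:np.round(v,3).tolist() for k,v in c.items()})
print(eyes.calibration("wrist")["T_tool_cam"].round(3).tolist())
E
```

```text
{'t': 0.0, 'q': [1.43, 0.256, 0.107, -0.0, -1.424, -0.285], 'joint_velocities': [-0.0, -0.001, -0.0, -0.0, -0.001, -0.0], 'effort': [0.002, -38.663, 23.793, 5.365, -0.006, 0.0], 'tcp_pos': [0.227, 0.5, 0.23], 'orientation': [[0.911, -0.413, -0.001], [-0.413, -0.911, -0.002], [0.0, 0.002, -1.0]], 'wrist_force': [-0.076, 0.101, -0.592], 'ft_torque': [0.071, 0.084, 0.025], 'gripper_force': 0.0, 'finger_gap': 1.004}
{'mtx': [[409.074, 0.0, 285.836], [0.0, 409.074, 217.739], [0.0, 0.0, 1.0]], 'dist': [-0.092, 0.0, 0.0, 0.0, 0.0], 'cam_to_world': [[0.012, -0.994, 0.107, 0.424], [-1.0, -0.015, -0.028, 0.094], [0.029, -0.107, -0.994, 1.001], [0.0, 0.0, 0.0, 1.0]]}
{'mtx': [[426.995, 0.0, 280.176], [0.0, 426.995, 209.171], [0.0, 0.0, 1.0]], 'dist': [-0.095, 0.0, 0.0, 0.0, 0.0], 'cam_to_world': [[-0.834, 0.445, -0.328, 0.812], [0.552, 0.672, -0.493, 0.506], [0.001, -0.592, -0.806, 0.772], [0.0, 0.0, 0.0, 1.0]]}
[[-0.001, -0.949, -0.316, 0.081], [1.0, -0.001, -0.0, 0.0], [-0.0, -0.316, 0.949, -0.142], [0.0, 0.0, 0.0, 1.0]]
```

View pics/top0.png

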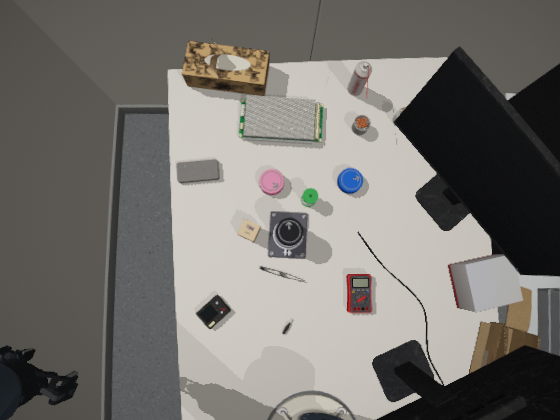

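View pics/side0.png

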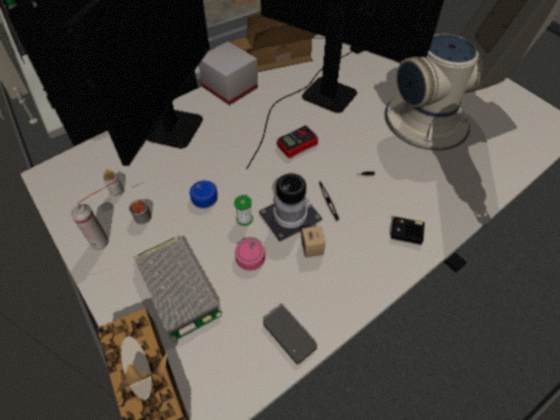

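```bash
cat >h.py <<'E'
import numpy as np,cv2
from station import bot,eyes
def world(n,uv,z):
    "pixels -> world on plane z"
    c=eyes.calibration(n);T=np.array(c["cam_to_world"])
    r=cv2.undistortPoints(np.float64(uv).reshape(-1,1,2),np.array(c["mtx"]),np.array(c["dist"])).reshape(-1,2)
    r=np.c_[r,np.ones(len(r))]@T[:3,:3].T
    return T[:3,3]+r*((z-T[2,3])/r[:,2])[:,None]
def pix(n,P):
    c=eyes.calibration(n);T=np.linalg.inv(c["cam_to_world"])
    return cv2.projectPoints(np.float64(P).reshape(-1,1,3),cv2.Rodrigues(T[:3,:3])[0],T[:3,3],np.array(c["mtx"]),np.array(c["dist"]))[0].reshape(-1,2)
E
python3 - <<'E'
import numpy as np,cv2
from h import *
p=np.load('top0.npz')['p'];c=p[200:270,255:325]
cv2.imwrite('pics/c1.png',cv2.resize(np.clip(c[:,:,::-1].astype(float)*1.6,0,255).astype(np.uint8),(560,560),interpolation=cv2.INTER_CUBIC))
print(world('top',[[289,232]],.112), world('top',[[309,197]],.062),world('top',[[249,230]],.048))
E
```

```text
[[0.48934088 0.06193728 0.112     ]] [[0.57529105 0.01445183 0.062     ]] [[0.49735423 0.15305841 0.048     ]]
```

View pics/c1.png

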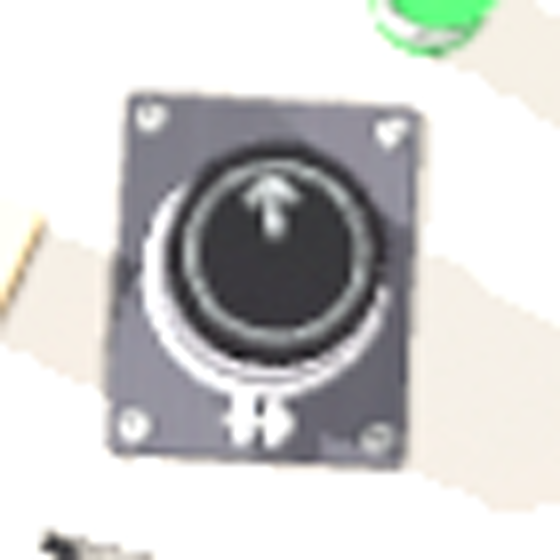

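The lid-shaped things in the top view are black (289,232) with a grey arrow, blue (350,180) and pink (271,182). The black one on the clamped plate is the lid. The crop shows its arrow tip at about (268,172), nearly along the plate's long axis, with the centre at about (273,252). I'll move above it now.

```bash
python3 -m handwheel '42 29.1 0 0 0 0 8.54;42 29.1 0 0 0 0 8.54;42 29.1 0 0 0 0 8.54;42 29.1 0 0 0 0 8.54;42 29.1 0 0 0 0 8.54;42 29.1 0 0 0 0 8.54;42 29.1 0 0 0 0 8.54;42 29.1 0 0 0 0 8.54;42 29.1 0 0 0 0 8.54;42 29.1 0 0 0 0 8.54;42 29.1 0 0 0 0 8.54'
cat >>h.py <<'E'
def wristT(s):
    c=eyes.calibration("wrist");T=np.eye(4);T[:3,:3]=s["orientation"];T[:3,3]=s["tcp_pos"]
    return T@np.array(c["T_tool_cam"]),np.array(c["mtx"]),np.array(c["dist"])
def wworld(s,uv,z):
    T,K,D=wristT(s)
    r=cv2.undistortPoints(np.float64(uv).reshape(-1,1,2),K,D).reshape(-1,2)
    r=np.c_[r,np.ones(len(r))]@T[:3,:3].T
    return T[:3,3]+r*((z-T[2,3])/r[:,2])[:,None]
E
python3 - <<'E'
from h import *
import pickle
s=bot.observe();p,d=eyes.camera("wrist");pickle.dump((s,p,d),open('w1.pkl','wb'))
print(s["t"],np.round(s["tcp_pos"],4),np.round(s["q"],3),np.round(s["orientation"],3).tolist())
cv2.imwrite('pics/w1.png',np.clip(p[:,:,::-1]*1.5,0,255).astype(np.uint8))
pl=(np.array([(127,93),(427,112),(405,468),(107,453)])-3.5)/8+[255,200]
w=world('top',pl,.008);print(w.round(4),w.mean(0))
e=(w[0]-w[3])+(w[1]-w[2]);print('plate yaw',np.arctan2(e[1],e[0]))
a=world('top',(np.array([(273,252),(268,172)])-3.5)/8+[255,200],.1125);print(a,np.arctan2(*(a[1]-a[0])[[1,0]]))
E
```

```text
t: 1.48
tcp_pos: [0.4889, 0.0635, 0.2312]
orientation: [[0.911, -0.412, -0.0], [-0.412, -0.911, 0.0], [-0.0, -0.0, -1.0]]
wrist_force: [-0.1, -0.6, 0.2]
finger_gap: 1.0
gripper_force: 0.0
1.475 [0.4889 0.0635 0.2312] [ 0.447  0.142 -0.034 -0.    -1.395  0.699] [[0.911, -0.412, -0.0], [-0.412, -0.911, 0.0], [-0.0, -0.0, -1.0]]
[[0.5473 0.1042 0.008 ]
 [0.5429 0.0123 0.008 ]
 [0.4342 0.0182 0.008 ]
 [0.4376 0.1085 0.008 ]] [0.49048018 0.06078766 0.008     ]
plate yaw -0.04702484098185801
[[0.49134232 0.06265965 0.1125    ]
 [0.51322146 0.06427257 0.1125    ]] 0.07358661219609183
```

View pics/w1.png

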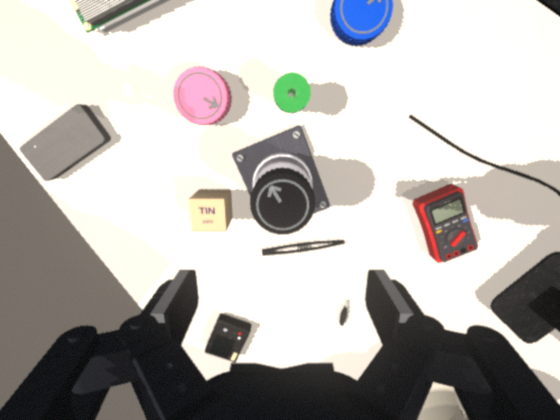

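The wrist view shows the black lid at about (282,201), its arrow tip near (272,186), and plate corners at (235,155), (298,127) and (327,207). I'll fit the lid and arrow from depth.

```bash
cat >>h.py <<'E'
def cloud(s,d):
    T,K,D=wristT(s);v,u=np.mgrid[:420,:560]
    r=cv2.undistortPoints(np.stack([u,v],-1).reshape(-1,1,2).astype(float),K,D).reshape(-1,2)
    X=np.c_[r,np.ones(len(r))]*d.reshape(-1,1)
    return (X@T[:3,:3].T+T[:3,3]).reshape(420,560,3)
def lid(s,p,d,zlo,zhi,c0=(.49,.062)):
    W=cloud(s,d);h=np.hypot(W[...,0]-c0[0],W[...,1]-c0[1])
    m=(h<.045)&(W[...,2]>zlo)&(W[...,2]<zhi)&(d>0);P=W[m]
    zt=np.median(P[:,2]);m&=abs(W[...,2]-zt)<.004
    (x,y),r=cv2.minEnclosingCircle(np.float32(W[m][:,:2]*1000))
    c=np.array([x,y])/1000;g=p.max(2).astype(float)
    rr=np.hypot(W[...,0]-c[0],W[...,1]-c[1]);k=m&(rr<.0205)&(rr>.002)
    b=k&(g>(np.median(g[k])+g[k].max())/2)
    A=W[b][:,:2]-c;far=A[np.hypot(*A.T)>.0]
    q=np.linalg.svd(far-far.mean(0))[2][0];q*=np.sign(q@far.mean(0))
    return c,r,zt,b.sum(),np.arctan2(far.mean(0)[1],far.mean(0)[0]),np.arctan2(q[1],q[0])
E
python3 - <<'E'
from h import *
import pickle
s,p,d=pickle.load(open('w1.pkl','rb'))
print(lid(s,p,d,.1,.125))
W=cloud(s,d);m=(W[...,2]>.002)&(W[...,2]<.014)&(np.hypot(W[...,0]-.49,W[...,1]-.062)<.085)&(p.max(2)<110)&(d>0)
print(m.sum(),cv2.minAreaRect(np.float32(W[m][:,:2]*1000)))
for P in ([235,155],[298,127],[327,207]):print(wworld(s,[P],.008))
E
```

```text
(array([0.48981671, 0.0621406 ]), 30.489410400390625, np.float64(0.1118932583275127), np.int64(104), np.float64(0.08621931539942916), np.float64(0.10221548446742429))
2442 ((491.2203369140625, 79.94098663330078), (128.0189971923828, 109.88578033447266), 87.71983337402344)
[[0.54343046 0.10101851 0.008     ]]
[[0.54192819 0.01750952 0.008     ]]
[[0.43474277 0.02281944 0.008     ]]
```

```bash
python3 -m handwheel '0.14 0.09 6 0 0 0 8.54;0.14 0.09 12 0 0 0 8.54;0.14 0.09 15.2 0 0 0 8.54;0.14 0.09 15.2 0 0 0 8.54;0.14 0.09 15.2 0 0 0 8.54'
python3 -m handwheel '0 0 0 0 0 0 5;0 0 0 0 0 0 5;0 0 0 0 0 0 5;0 0 0 0 0 0 5;0 0 0 0 0 0 5;0 0 0 0 0 0 5' 30
```

```text
t: 2.15
tcp_pos: [0.4915, 0.062, 0.0811]
orientation: [[0.911, -0.412, 0.003], [-0.412, -0.911, 0.001], [0.002, -0.002, -1.0]]
wrist_force: [0.3, -0.7, 0.2]
finger_gap: 1.0
gripper_force: 0.0
t: 2.9
tcp_pos: [0.4912, 0.0611, 0.0809]
orientation: [[0.911, -0.413, 0.003], [-0.413, -0.911, 0.001], [0.002, -0.002, -1.0]]
wrist_force: [-3.6, -0.4, 5.3]
finger_gap: 0.704
gripper_force: 31.1
```

```bash
python3 -m handwheel '0 0 0 0 0 -0.17 5;0 0 0 0 0 -0.34 5;0 0 0 0 0 -0.51 5;0 0 0 0 0 -0.68 5;0 0 0 0 0 -0.85 5;0 0 0 0 0 -1.0 5;0 0 0 0 0 -1.0 5;0 0 0 0 0 -1.0 5'
python3 - <<'E'
from h import *
s=bot.observe();p,d=eyes.camera("wrist")
print(np.round(s["ft_torque"],3),lid(s,p,d,.09,.125))
cv2.imwrite('pics/w2.png',np.clip(p[:,:,::-1]*1.5,0,255).astype(np.uint8))
E
```

```text
t: 3.9
tcp_pos: [0.4907, 0.0613, 0.0796]
orientation: [[0.841, 0.541, 0.001], [0.541, -0.841, 0.001], [0.001, -0.0, -1.0]]
wrist_force: [0.2, 1.2, -0.0]
finger_gap: 0.698
gripper_force: 32.5
[ 0.591 -0.098  0.018] (array([0.49542264, 0.06471131]), 43.701690673828125, np.float64(0.11016760402274242), np.int64(922), np.float64(0.9597679581290138), np.float64(2.2912827984071096))
```

View pics/w2.png

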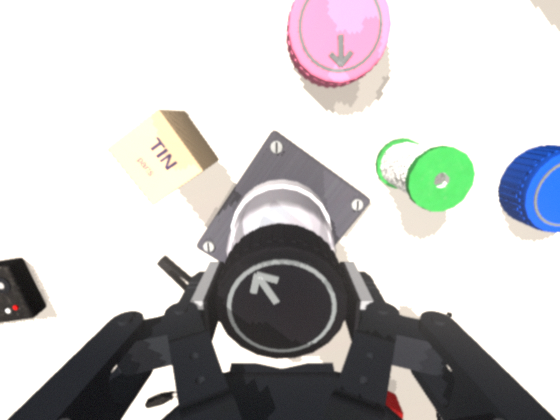

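The arrow turned with the gripper: tip (258,276), centre (282,307), so the lid is at about 1.14 rad and still held up. I'll release it so it drops.

```bash
python3 -m handwheel '0 0 0 0 0 0 7.2;0 0 0 0 0 0 7.2;0 0 0 0 0 0 7.2;0 0 0 0 0 0 7.2'
python3 - <<'E'
from h import *
s=bot.observe();p,d=eyes.camera("wrist")
W=cloud(s,d)
for uv in ([282,307],[258,276],[300,320]):
    print(W[uv[1],uv[0]].round(4))
a=wworld(s,[[282,307],[258,276]],.105);print(a.round(4),np.arctan2(*(a[1]-a[0])[[1,0]])+.05)
cv2.imwrite('pics/w3.png',np.clip(p[:,:,::-1]*1.5,0,255).astype(np.uint8))
E
```

```text
t: 4.45
tcp_pos: [0.4903, 0.0609, 0.0792]
orientation: [[0.84, 0.543, -0.0], [0.543, -0.84, -0.0], [-0.0, -0.0, -1.0]]
wrist_force: [0.6, -0.4, -0.2]
finger_gap: 0.84
gripper_force: 0.0
[0.4867 0.0586 0.1046]
[0.4947 0.0766 0.1047]
[0.4852 0.0475 0.1047]
[[0.4869 0.0588 0.105 ]
 [0.4949 0.0767 0.105 ]] 1.2026711448206948
```

View pics/w3.png

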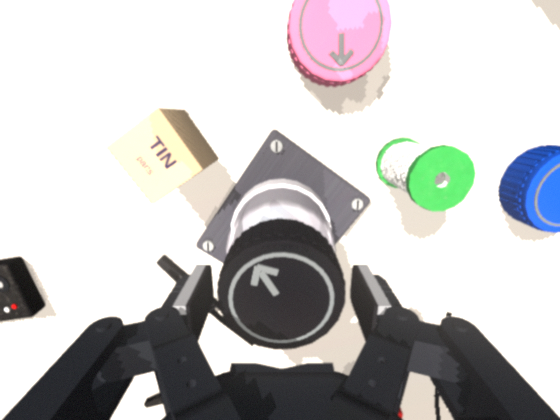

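The lid has dropped: its top is at z = 0.1046 and its angle about 1.17 rad. I'll lower, regrip and screw down.

```bash
python3 -m handwheel '0 0 0.6 0 0 0 7.2;0 0 0.6 0 0 0 7.2;0 0 0.6 0 0 0 5;0 0 0.6 0 0 0 5;0 0 0.6 0 0 0 5;0 0 0.6 0 0 0 5;0 0 0.6 0 0 0 5' 60
python3 -m handwheel '0 0 0 0 0 0.15 5;0 0 0 0 0 0.3 5;0 0 0 0 0 0.45 5;0 0 0 0 0 0.6 5;0 0 0.06 0 0 0.72 5;0 0 0.12 0 0 0.84 5;0 0 0.17 0 0 0.95 5;0 0 0.2 0 0 1.05 5;0 0 0.2 0 0 1.1 5;0 0 0.2 0 0 1.1 5'
python3 -c "
from h import *
print(np.round(bot.observe()['ft_torque'],3))"
```

```text
t: 5.38
tcp_pos: [0.4902, 0.0609, 0.0733]
orientation: [[0.84, 0.543, -0.0], [0.543, -0.84, -0.0], [-0.0, -0.0, -1.0]]
wrist_force: [-1.6, -0.2, 2.3]
finger_gap: 0.693
gripper_force: 63.7
t: 6.62
tcp_pos: [0.491, 0.0614, 0.0717]
orientation: [[0.865, -0.501, 0.002], [-0.501, -0.865, 0.001], [0.001, -0.001, -1.0]]
wrist_force: [-0.7, 0.1, 3.5]
finger_gap: 0.694
gripper_force: 64.4
[ 0.194  0.061 -0.149]
```

Turning further to the stop in small steps, watching the torque.

```bash
python3 -m handwheel '0 0 0 0 0 0.04 5;0 0 0 0 0 0.08 5;0 0 0 0 0 0.08 5'
python3 -c "
from h import *
print(np.round(bot.observe()['ft_torque'],3))"
python3 -m handwheel '0 0 0 0 0 0.03 5;0 0 0 0 0 0.06 5;0 0 0 0 0 0.06 5'
python3 - <<'E'
from h import *
s=bot.observe();print(np.round(s["ft_torque"],3));p,d=eyes.camera("wrist")
cv2.imwrite('pics/w4.png',np.clip(p[:,:,::-1]*1.5,0,255).astype(np.uint8))
import pickle;pickle.dump((s,p,d),open('w4.pkl','wb'))
print(cloud(s,d)[300,300])
E
```

```text
t: 7.0
tcp_pos: [0.4908, 0.0616, 0.0717]
orientation: [[0.823, -0.568, 0.001], [-0.568, -0.823, 0.001], [0.0, -0.001, -1.0]]
wrist_force: [-1.4, 3.5, 4.6]
finger_gap: 0.696
gripper_force: 64.4
[1.124 0.638 0.387]
t: 7.38
tcp_pos: [0.4907, 0.0616, 0.0717]
orientation: [[0.789, -0.614, 0.001], [-0.614, -0.789, -0.0], [0.001, -0.001, -1.0]]
wrist_force: [-2.6, 3.7, 5.4]
finger_gap: 0.692
gripper_force: 64.0
[1.462 0.85  2.02 ]
[0.48872695 0.0523844  0.10340161]
```

View pics/w4.png

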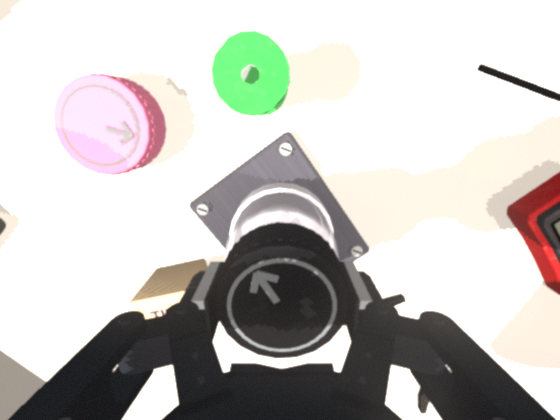

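Torque rises to 2 N m, so the lid is at the stop. The arrow tip is at (257,273), parallel to the plate's long edge, and the lid top is at z = 0.1034. I'll release and retreat upward.

```bash
python3 -m handwheel '0 0 0 0 0 -0.03 5;0 0 0 0 0 -0.03 8.54;0 0 0 0 0 -0.03 8.54;0 0 0 0 0 -0.03 8.54;0 0 0 0 0 -0.03 8.54;0 0 -5 0 0 -0.03 8.54;0 0 -10 0 0 -0.03 8.54;0 0 -15 0 0 -0.03 8.54;0 0 -15 0 0 -0.03 8.54;0 0 -15 0 0 -0.03 8.54'
python3 - <<'E'
from h import *
s=bot.observe();p,d=eyes.camera("wrist")
c,r,zt,n,a1,a2=lid(s,p,d,.095,.12);print(c,r,zt,n,a1+.05,a2+.05)
cv2.imwrite('pics/w5.png',np.clip(p[:,:,::-1]*1.5,0,255).astype(np.uint8))
E
```

```text
t: 8.68
tcp_pos: [0.4899, 0.061, 0.2207]
orientation: [[0.804, -0.594, -0.001], [-0.594, -0.804, 0.0], [-0.001, 0.0, -1.0]]
wrist_force: [0.2, 1.1, -0.9]
finger_gap: 0.998
gripper_force: 0.0
[0.48972977 0.06159343] 30.37821388244629 0.10298623145823985 110 -0.024726598305977926 -0.003541678611360302
```

View pics/w5.png

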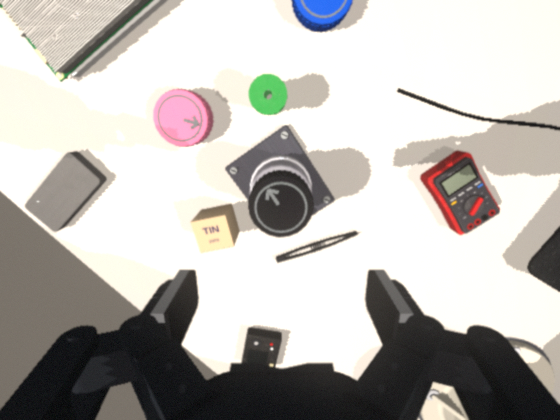

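The lid at (280,203) has its top at z = 0.103 and sits at about 0 rad. It is released and the neighbours are undisturbed.

```bash
python3 -c "
from station import ticket
print(ticket.sign_off())"
```

```text
the job is handed in; nothing more can be done
None
```

The lid was turned back until it dropped into the thread, then screwed clockwise to its stop and released; before hand-in it measured about 0 rad with its top at 103 mm (the tight height), the neighbours looked undisturbed, and the job was handed in at about 9 s (no verdict was returned).

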